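# Pack the desk organiser, with its lift-out pen tray

## Robot

A 6-joint arm with a two-finger parallel gripper is mounted at the origin on a cart in front of the work surface, level with it; the furniture and walls round the work are solid. World frame = base frame: x ahead of the robot, y to its left, z up, the work surface at z = 0. Lengths are in m, angles in rad, forces in N, time in s.
With the tool pointing down it reaches from about 0.35 to 0.875 m from the base axis. Payload 4.2 kg.
Tool frame: the origin (TCP) lies on the centre line of the jaws, within the pads' length; the fingertips stand 8 mm ahead of it and the grasp point (between the pads) lies 11 mm behind it; z points along the fingers, y is the line along which they close (so a half turn about z gives the same grasp; the last joint's range is limited). The gripper opens to 85 mm and grips with 20 to 120 N. Pads are 22 mm wide; open, the fingers measure 114 mm over their backs; the gripper's body (76 mm by 85 mm) begins 54 mm behind the grasp point. The pads swing forward as they close: fully open they stand 13 mm farther back than shut.
Start: joints at [1.373, 0.385, 0.008, 0, -1.194, -0.259], TCP at [0.276, 0.561, 0.239] pointing down, gripper open.
Joint ranges: [-3.14, 3.14], [-1.21, 2.06], [-1.07, 1.41], [-3.16, 2.05], [-2.99, -0.16], [-3.1, 3.1]. Speed limits (rad/s): [2.79, 2.79, 3.14, 3.14, 3.14, 3.14].

## Interface

Orientations are given as a unit quaternion [w, x, y, z].
In Python, from bench import ctrl gives the robot as it stands.
- The arm moves only by the tool play_rows, never from a script. Its argument "plan" is a list of rows, each an object with "offset": the shift along the tool's x, y, z in cm, a list of three; "angular": the turn, a rotation vector about the tool's x, y, z in rad, a list of three; "grip": the opening, from 0 (shut) to 1 (fully open). In form: [{"offset": [dx, dy, dz], "angular": [ax, ay, az], "grip": grip}, ...]. A call has exactly 10 rows; each row is the pose to reach, as a shift and turn from the pose commanded when the call began, along the tool's axes at that moment; what a row does not reach only later rows make up. A row lasts 1/10 s, in which the tool goes at most 50 mm and 8.59 degrees, less where a joint would pass 70% of its speed; a pose out of reach is approached as far as the arm can. A call with a gripper value outside its range is refused whole. The fingers move at their own pace and stop on an object; the grip force is fixed at half the most. Time passes only in rows, so rows that repeat a pose let the fingers close, or fill a call up. It gives the time, the measured TCP pose, the force, the opening and the grip force at its end, in the units of the state.
- ctrl.observe(): the state, without advancing time (a new reading comes with each control period).
- ctrl.get_image(name): name is "scene" or "top" or "wrist"; returns the picture (384x512x3 uint8, red, green, blue); there is no depth.
- ctrl.camera_model(name): a dict with "fx", "fy", "cx", "cy" (pixels), "xyz" and "orientation" of the camera in the world. Camera axes: x right, y down, z forward; pixel columns grow to the right and rows downward; lengths in m; the calibration is good to about 2 mm. A picture is of the moment at which its call begins: read the wrist's pose just before it. camera_model takes no time and is no camera call; for the wrist camera it gives the pose at the moment of the call.
- ctrl.close_job(): hands the job in; it is judged then, once.
The state is a dict: "time_s": time; "joint_positions": joint angles; "joint_vel": joint speeds; "tau": joint torques, N m; "ee_pos": TCP position; "ee_rot": TCP orientation; "ft_force": force on the tool from outside, world axes, zero at the start; "moment": the same for the moment, N m; "opening": finger opening in m; "grip_force": force on a finger pad.
Only numpy, scipy, OpenCV 4.12 (cv2) and the standard library are available. Lean on these libraries where they do the work, as an engineer would, in place of code of your own. Each camera call takes 0.05 s, during which the arm holds its last target. There are 200 camera calls.

## Task

Pack the wooden desk organiser. The eraser lies flat at the bottom of the long compartment, the pen tray sits level on the runners over it with the fountain pen in its two rests, and the ink bottle and the rubber stamp stand upright side by side in the two wells at the far end, each in the well of its own shape. The ink bottle is glass: keep it upright and set it down rather than dropping it, and leave the stapler and the dish of clips where they are.

Things in the scene. Friction and masses are not known exactly. Their poses are not given: they have to be found in the camera images.
- desk_organiser: Fixed open wooden box, mm: 271(x) x126(y) x40; origin mid-underside; walls 7. Compartment centre (-37.5,0): 182x112 with a 16 wide runner, top z30, on each long side; trough between 80 wide, floor z6; tray on runners: underside z30, along x either way, 6 play each side. Far end (+x) wells, floor z6: squarish 68x65 centre (94.5,-23.5), oblong 68x40 centre (94.5,36). Brass plate on -x end.
- pen_tray: Loose wooden tray 170(x) x100(y) mm, 0.13 kg +-30%; origin mid-underside; board 5 thick, rim to z9. Grip: upright rib at y=+20, 60 long (x), 8 thick, top z36, on a low divider. Two V rests, 10 thick, at x=+-50, y=-22: V 24 wide at its top z21, bottom z9; between them the board is clear. A pen in them lies along x, its axis at y=-22 z=19.
- pen_middle (a point): Middle of the dark red capped fountain pen, a rod 14 mm thick and 136 mm long, on its axis (7 mm above the table as it lies). The pen's length is this frame's y axis; it can roll.
- eraser: Half-used white eraser in a dark blue sleeve, 23 (its x) x 48 (its y) x 13 mm high. Origin at the centre of its underside.
- ink_bottle: Square dark ink bottle, 49 x 49 mm, 57 mm high, 0.14 kg +-30%: body to z = 36 mm, neck, then a round black cap 32 mm across from z = 42 to 57 mm, firmly on, that can be gripped. Origin at the centre of its underside; sides along its x and y.
- rubber_stamp: Rubber stamp, wooden base 25 (its x) x 56 (its y) x 17 mm high, with a round turned handle in its middle: neck 18 mm across from z = 17 to 32 mm, knob 24 mm across from z = 32 to 66 mm. Origin at the centre of its underside.
- stapler: Green desk stapler, 159 x 38 x 43 mm, at the far right of the work. Origin at the centre of its underside. Not to be moved.
- clip_dish: Round brass dish with paper clips, 89 mm across, 21 mm high, beyond the work. Origin at the centre of its underside. Not to be moved.
There are look-alikes about, which are no part of the job. Leave any pink, red or turquoise look-alike of the eraser alone.

How it is judged:
At the end, for the whole second after the job is handed in: Eraser flat on the long compartment's floor; tray level on both runners over it (12 mm of centre); pen in both V rests (6 mm of their line, 20 mm lengthways, 7 degrees); bottle on the floor of the squarish well, stamp of the oblong one, both within 6 degrees of upright; all at rest (x of eraser in the frame of desk_organiser between -0.125 and 0.05 m and y of eraser in the frame of desk_organiser between -0.04 and 0.04 m and z of eraser in the frame of desk_organiser between 0.002 and 0.012 m and x of pen_tray in the frame of desk_organiser between -0.05 and -0.025 m and y of pen_tray in the frame of desk_organiser between -0.012 and 0.012 m and z of pen_tray in the frame of desk_organiser between 0.0265 and 0.034 m and x of pen_middle in the frame of pen_tray between -0.02 and 0.02 m and y of pen_middle in the frame of pen_tray between -0.028 and -0.016 m and z of pen_middle in the frame of pen_tray between 0.015 and 0.024 m and x of ink_bottle in the frame of desk_organiser between 0.078 and 0.111 m and y of ink_bottle in the frame of desk_organiser between -0.04 and -0.007 m and z of ink_bottle in the frame of desk_organiser between 0.002 and 0.011 m and x of rubber_stamp in the frame of desk_organiser between 0.078 and 0.111 m and y of rubber_stamp in the frame of desk_organiser between 0.021 and 0.051 m and z of rubber_stamp in the frame of desk_organiser between 0.002 and 0.011 m and angle between the y axis of pen_middle and the x axis of pen_tray, either way round below 0.12 rad and angle between eraser's own z axis and vertical below 0.15 rad and angle between pen_tray's own z axis and vertical below 0.07 rad and angle between each of ink_bottle, rubber_stamp's own z axis and vertical below 0.1 rad and linear speed of each of eraser, pen_tray, ink_bottle, rubber_stamp below 0.02 m/s); the robot touches nothing.
It fails at once if the ink bottle is tipped more than 35 degrees (angle between ink_bottle's own z axis and vertical above 0.6 rad).
It fails at once if the ink bottle is dropped: let go while its underside is over 26 mm above the table top (20 mm above the floor of its well) (height (world z) of ink_bottle above 0.026 m and contact force between ink_bottle and the fingers below 0.02 N).
It fails at once if the stapler is moved more than 20 mm (distance of stapler from where it was at the start of the episode above 0.02 m).
It fails at once if the dish of clips is moved more than 20 mm (distance of clip_dish from where it was at the start of the episode above 0.02 m).
It also fails if it takes over 122 s, if anything falls off the work surface, if the arm or the gripper's body presses on something with over 40 N, if the wrist force passes 120 N, or if a joint passes its speed limit or range.

## Working session

There is one attempt and no reset: what is moved stays moved. The work goes in short steps, Python scripts to look and compute and a tool call to move; the robot and the scene stay as the last step left them, time stands still between calls to the robot, and variables do not carry over. Pictures are saved under pics/ and viewed, at most 14 in all, crops included, and the job is handed in when it is done.

Besides the shell and the picture viewer there is one more tool, called after "Call:" as name([rows], argument=value, ...), one row to a line, values as JSON. play_rows: Moves the arm, as the interface text tells. Its arguments: {"type":"object","properties":{"plan":{"type":"array","items":{"type":"object","properties":{"offset":{"type":"array","items":{"type":"number"}},"angular":{"type":"array","items":{"type":"number"}},"grip":{"type":"number"}}}}},"required":["plan"]}

```bash
ls; mkdir -p pics; python3 - <<'E'
from bench import ctrl
import cv2,json
for n in ("top","scene"):
    im=ctrl.get_image(n); cv2.imwrite(f"pics/{n}0.png",im[:,:,::-1])
    print(n,ctrl.camera_model(n))
print(ctrl.camera_model("wrist")); print(ctrl.observe())
E
```

```text
pics
top {'fx': 389.3697973705134, 'fy': 389.3697973705134, 'cx': 259.8372057187925, 'cy': 190.1437682055848, 'xyz': array([0.46938411, 0.02450816, 1.17364357]), 'orientation': array([-0.04707827,  0.71380743, -0.69781477,  0.03629251])}
scene {'fx': 438.9667827101592, 'fy': 438.9667827101592, 'cx': 252.61720575347573, 'cy': 188.0124978127912, 'xyz': array([-0.2439522 , -0.55221655,  0.92505339]), 'orientation': array([-0.37112419,  0.80651653, -0.41502737,  0.19887235])}
{'fx': 314.349556889908, 'fy': 314.349556889908, 'cx': 260.38077601737393, 'cy': 189.09084400165807, 'xyz': array([0.34432131, 0.52469043, 0.3724052 ]), 'orientation': array([-0.08136484, -0.52197846,  0.83914546,  0.12943395])}
{'time_s': 0.1, 'joint_positions': array([ 1.37260480e+00,  3.85466204e-01,  6.74716414e-03, -4.08401187e-04,
       -1.19399441e+00, -2.58616695e-01]), 'joint_vel': array([ 0.00102787, -0.00124852,  0.00339226,  0.00273207,  0.00031115,
        0.00132075]), 'tau': array([-5.17190547e-04, -3.93317664e+01,  1.88931352e+01,  4.19792667e+00,
       -2.55170911e-03,  5.93693500e-06]), 'ee_pos': array([0.27543605, 0.56046789, 0.23833703]), 'ee_rot': array([ 9.63859300e-04,  9.74011461e-01, -2.26496622e-01, -1.60760134e-04]), 'ft_force': array([ 0.31878362, -0.1559967 , -0.47464592]), 'moment': array([-0.01258038, -0.01863227, -0.02739043]), 'grip_force': 0.0, 'opening': 0.08538723622569251}
```

View pics/top0.png

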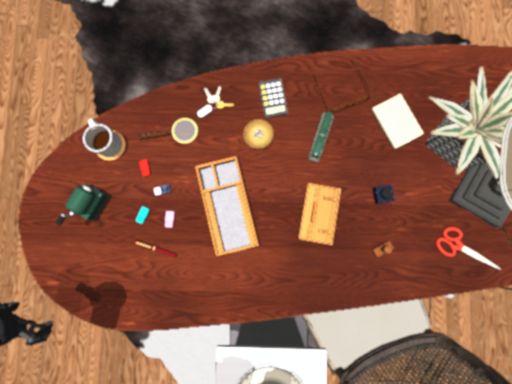

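View pics/scene0.png

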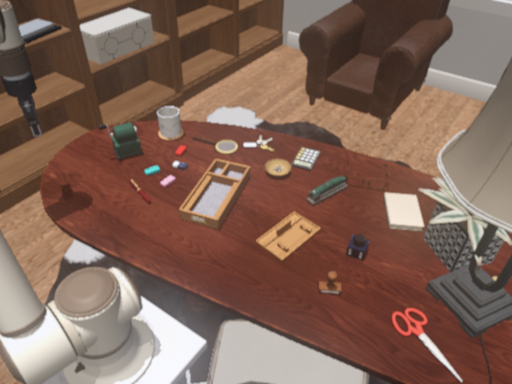

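The top view shows the organiser at (227,205) with its wells up (+x), the tray at (320,213), the bottle at (384,194), the stamp at (384,249), the eraser in its blue sleeve at (162,189) and the pen at (155,248). Next I'll get rough positions by casting rays.

```bash
cat > h.py <<'E'
import numpy as np, cv2
from bench import ctrl
from scipy.spatial.transform import Rotation as R
def rot(q): return R.from_quat([q[1],q[2],q[3],q[0]])
def ray(cm,uv,z):
    uv=np.atleast_2d(uv).astype(float)
    d=np.c_[(uv[:,0]-cm['cx'])/cm['fx'],(uv[:,1]-cm['cy'])/cm['fy'],np.ones(len(uv))]
    d=rot(cm['orientation']).apply(d); c=np.asarray(cm['xyz'])
    return c+d*((z-c[2])/d[:,2])[:,None]
def proj(cm,p):
    q=rot(cm['orientation']).inv().apply(np.atleast_2d(p)-cm['xyz'])
    return np.c_[q[:,0]/q[:,2]*cm['fx']+cm['cx'],q[:,1]/q[:,2]*cm['fy']+cm['cy']]
def snap(n):
    cm=ctrl.camera_model(n); im=ctrl.get_image(n)[:,:,::-1].copy(); return cm,im
def togo(p,tool_yaw_y=None):
    "shift in tool axes (cm) and z-turn to bring TCP to p with jaws closing along world heading tool_yaw_y"
    s=ctrl.observe(); r=rot(s['ee_rot']); d=r.inv().apply(np.array(p)-s['ee_pos'])*100
    out=[np.round(d,2)]
    # turn needed for vertical tool & heading
    if tool_yaw_y is not None:
        a=tool_yaw_y
        c=[]
        for k in (0,np.pi):
            y=np.array([np.cos(a+k),np.sin(a+k),0]); z=np.array([0,0,-1.]); x=np.cross(y,z)
            c.append(np.round((r.inv()*R.from_matrix(np.c_[x,y,z])).as_rotvec(),3))
        out+=c
    return out
E
python3 - <<'E'
from h import *
cm=ctrl.camera_model("top")
for n,uv,z in [("org corners",[[195,165],[236,156],[258,246],[217,256]],.04),("tray",[[309,182],[341,189],[334,245],[299,240]],.009),("bottle",[384,194],.04),("stamp",[384,249],.02),("eraser",[162,189],.013),("pen",[[136,241],[177,255]],.007),("stapler",[[328,112],[314,160]],.03),("clip",[258,133],.02)]:
    print(n,ray(cm,uv,z)[:,:2].round(3).tolist())
w=ctrl.camera_model("wrist"); s=ctrl.observe(); r=rot(s['ee_rot'])
print("cam in tool",r.inv().apply(w['xyz']-s['ee_pos']), (r.inv()*rot(w['orientation'])).as_matrix().round(3))
print(togo([.4,.3,.25],0))
E
```

```text
org corners [[0.674, 0.237], [0.704, 0.116], [0.441, 0.045], [0.41, 0.162]]
tray [[0.635, -0.104], [0.616, -0.2], [0.449, -0.179], [0.461, -0.076]]
bottle [[0.6, -0.319]]
stamp [[0.441, -0.323]]
eraser [[0.604, 0.339]]
pen [[0.447, 0.41], [0.408, 0.285]]
stapler [[0.847, -0.157], [0.699, -0.116]]
clip [[0.781, 0.053]]
cam in tool [ 0.07761985  0.00197449 -0.13405499] [[-0.001 -0.953 -0.302]
 [ 1.    -0.    -0.001]
 [ 0.001 -0.302  0.953]]
[array([22.67, 17.88, -1.13]), array([ 1.000e-03,  2.000e-03, -2.028e+00]), array([ 2.000e-03, -1.000e-03,  1.114e+00])]
```

Call:
play_rows([
  {"offset":[5,1.6,0],"angular":[0,0,0],"grip":1},
  {"offset":[10,3.3,0],"angular":[0,0,0],"grip":1},
  {"offset":[15,5,0],"angular":[0,0,0],"grip":1},
  {"offset":[20,6.6,0],"angular":[0,0,0],"grip":1},
  {"offset":[25,8.3,0],"angular":[0,0,0],"grip":1},
  {"offset":[29,9.9,0],"angular":[0,0,0],"grip":1},
  {"offset":[29,9.9,0],"angular":[0,0,0],"grip":1},
  {"offset":[29,9.9,0],"angular":[0,0,0],"grip":1},
  {"offset":[29,9.9,0],"angular":[0,0,0],"grip":1},
  {"offset":[29,9.9,0],"angular":[0,0,0],"grip":1},
])

```text
time_s: 1.1
ee_pos: [0.4913, 0.3452, 0.2392]
ee_rot: [0.0, 0.974, -0.226, -0.0]
ft_force: [0.7, 0.3, -0.5]
opening: 0.0856
grip_force: 0.0
```

```bash
python3 - <<'E'
from h import *
import pickle
s=ctrl.observe(); cm,im=snap("wrist"); cv2.imwrite("pics/w1.png",im); pickle.dump(cm,open("w1.pkl","wb")); print(s['time_s'],s['ee_pos'])
E
```

```text
1.1 [0.49134603 0.34522236 0.23916924]
```

View pics/w1.png

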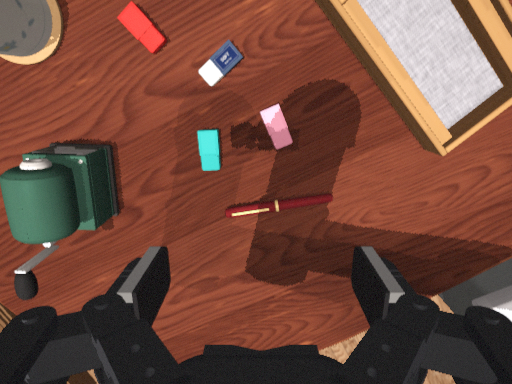

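The picture shows the eraser (white end and blue sleeve) at (220,63) and the pen from (227,212) to (331,199). The turquoise, pink and red look-alikes stand near them.

```bash
python3 - <<'E'
from h import *
import pickle
im=cv2.imread("pics/w1.png"); cm=pickle.load(open("w1.pkl","rb"))
def rect(m,x0,y0,x1,y1,z,k=3):
    mm=np.zeros_like(m); mm[y0:y1,x0:x1]=m[y0:y1,x0:x1]
    mm=cv2.morphologyEx(mm,cv2.MORPH_CLOSE,np.ones((k,k)))
    c=max(cv2.findContours(mm,0,1)[0],key=cv2.contourArea); b=cv2.boxPoints(cv2.minAreaRect(c))
    p=ray(cm,b,z)[:,:2]; e=np.diff(np.r_[p,p[:1]],axis=0); L=np.linalg.norm(e,axis=1); i=L.argmax()
    print("box",b.round().tolist(),"centre",p.mean(0).round(4),"sides",L.round(4),"long heading",np.arctan2(e[i,1],e[i,0]).round(3))
h,s,v=cv2.split(cv2.cvtColor(im,cv2.COLOR_BGR2HSV))
b,g,r=[x.astype(int) for x in cv2.split(im)]
white=(s<60)&(v>120); blue=(b>r+15)&(b>g)
rect(((white|blue)*255).astype('uint8'),190,30,250,95,.008,5)
for t in (0,):
    red=(((h<8)|(h>172))&(s>195)&(g<40)&(r>55))|((r>150)&(g>100))
    m=(red*255).astype('uint8'); rect(m,215,185,345,225,.007,7)
print(im[195:215:2,300].tolist()); print(im[180,300],im[225,300])
print(ray(cm,[[226,212],[331,198]],.007))
E
```

```text
box [[196.0, 72.0], [228.0, 40.0], [244.0, 56.0], [212.0, 88.0]] centre [0.6035 0.3378] sides [0.0479 0.0229 0.0486 0.0235] long heading 1.854
box [[231.0, 205.0], [316.0, 196.0], [317.0, 207.0], [232.0, 216.0]] centre [0.4288 0.3553] sides [0.1056 0.0141 0.1068 0.0143] long heading 1.231
[[32, 41, 81], [25, 29, 71], [30, 28, 100], [32, 30, 117], [42, 37, 129], [37, 33, 113], [40, 49, 96], [33, 46, 93], [37, 47, 99], [38, 49, 99]]
[33 41 83] [34 47 92]
[[0.44784995 0.41248643 0.007     ]
 [0.40726942 0.28747801 0.007     ]]
```

```bash
python3 - <<'E'
from h import *
print(togo([.6035,.3378,.06],.283)); print(ctrl.observe()['joint_positions'].round(2))
E
```

```text
[array([10.41, -4.25, 17.92]), array([-0.   ,  0.   , -2.308]), array([0.   , 0.   , 0.833])]
[ 0.88  0.34 -0.05 -0.   -1.17  0.23]
```

Call:
play_rows([
  {"offset":[2,-0.8,3],"angular":[0,0,0.14],"grip":0.55},
  {"offset":[4,-1.7,6],"angular":[0,0,0.28],"grip":0.55},
  {"offset":[6,-2.5,9],"angular":[0,0,0.42],"grip":0.55},
  {"offset":[8,-3.4,12],"angular":[0,0,0.56],"grip":0.55},
  {"offset":[10,-4.2,15],"angular":[0,0,0.7],"grip":0.55},
  {"offset":[10.4,-4.25,17.9],"angular":[0,0,0.833],"grip":0.55},
  {"offset":[10.4,-4.25,17.9],"angular":[0,0,0.833],"grip":0.55},
  {"offset":[10.4,-4.25,20],"angular":[0,0,0.833],"grip":0.55},
  {"offset":[10.4,-4.25,22],"angular":[0,0,0.833],"grip":0.55},
  {"offset":[10.4,-4.25,22.6],"angular":[0,0,0.833],"grip":0.55},
])

```text
time_s: 2.15
ee_pos: [0.603, 0.3371, 0.0129]
ee_rot: [0.001, 0.8, -0.599, -0.0]
ft_force: [-0.0, -0.3, -0.7]
opening: 0.0472
grip_force: 0.0
```

Call:
play_rows([
  {"offset":[0,0,0],"angular":[0,0,0],"grip":0.55},
  {"offset":[0,0,0],"angular":[0,0,0],"grip":0.1},
  {"offset":[0,0,0],"angular":[0,0,0],"grip":0.1},
  {"offset":[0,0,0],"angular":[0,0,0],"grip":0.1},
  {"offset":[0,0,0],"angular":[0,0,0],"grip":0.1},
  {"offset":[0,0,0],"angular":[0,0,0],"grip":0.1},
  {"offset":[0,0,0],"angular":[0,0,0],"grip":0.1},
  {"offset":[0,0,-4],"angular":[0,0,0],"grip":0.1},
  {"offset":[0,0,-8],"angular":[0,0,0],"grip":0.1},
  {"offset":[0,0,-12],"angular":[0,0,0],"grip":0.1},
])

```text
time_s: 3.15
ee_pos: [0.6041, 0.3361, 0.1346]
ee_rot: [0.0, 0.799, -0.601, -0.0]
ft_force: [0.3, 0.4, 0.4]
opening: 0.0206
grip_force: 58.9
```

Call:
play_rows([
  {"offset":[3,2.2,-2],"angular":[0,0,0],"grip":0.1},
  {"offset":[6,4.5,-4.5],"angular":[0,0,0],"grip":0.1},
  {"offset":[9,7,-4.5],"angular":[0,0,0],"grip":0.1},
  {"offset":[12,9,-4.5],"angular":[0,0,0],"grip":0.1},
  {"offset":[14,10.7,-4.5],"angular":[0,0,0],"grip":0.1},
  {"offset":[14,10.7,-4.5],"angular":[0,0,0],"grip":0.1},
  {"offset":[14,10.7,-4.5],"angular":[0,0,0],"grip":0.1},
  {"offset":[14,10.7,-4.5],"angular":[0,0,0],"grip":0.1},
  {"offset":[14,10.7,-4.5],"angular":[0,0,0],"grip":0.1},
  {"offset":[14,10.7,-4.5],"angular":[0,0,0],"grip":0.1},
])

```text
time_s: 4.15
ee_pos: [0.5406, 0.173, 0.178]
ee_rot: [0.0, 0.799, -0.601, -0.0]
ft_force: [0.5, -0.1, 0.5]
opening: 0.0204
grip_force: 58.9
```

```bash
python3 - <<'E'
from h import *
import pickle
cm,im=snap("wrist"); cv2.imwrite("pics/w2.png",im); pickle.dump(cm,open("w2.pkl","wb"))
E
```

```text
(no output)
```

View pics/w2.png

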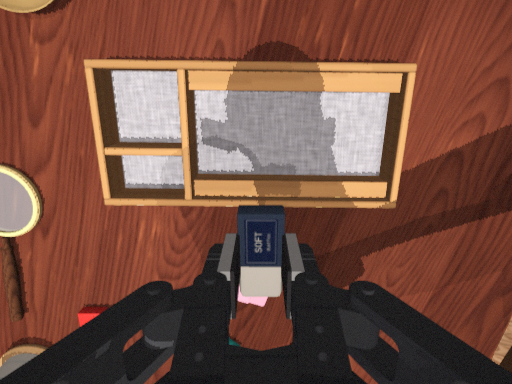

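The organiser rim's outer corners are at about (86,62), (415,65), (397,207) and (104,206), with the wells on the left. The oblong well is at the lower left.

```bash
python3 - <<'E'
from h import *
import pickle
im=cv2.imread("pics/w2.png"); cm=pickle.load(open("w2.pkl","rb"))
h,s,v=cv2.split(cv2.cvtColor(im,cv2.COLOR_BGR2HSV))
m=((h>11)&(h<25)&(s>80)&(v>110)).astype('uint8')*255; m[212:]=0; m[:55]=0; m[:,:80]=0;m[:,425:]=0
m=cv2.morphologyEx(m,cv2.MORPH_OPEN,np.ones((2,2)))
n,l,st,_=cv2.connectedComponentsWithStats(m); k=st[1:,4].argmax()+1; print(st[k])
c=max(cv2.findContours((l==k).astype('uint8'),0,1)[0],key=cv2.contourArea)
hull=cv2.convexHull(c); q=cv2.approxPolyDP(hull,8,True)[:,0]; print(q.tolist())
p=ray(cm,q+0.0,.04)[:,:2]
rp=ray(cm,hull[:,0],.04)[:,:2]; (cc,sz,an)=cv2.minAreaRect(rp.astype('float32')*1000)
print("rect",cc,sz,an); print(p.round(4).tolist(), np.linalg.norm(np.diff(np.r_[p,p[:1]],axis=0),axis=1).round(4), p.mean(0))
# inner features as heading check
E
```

```text
[   85    60   333   150 13051]
[[85, 60], [416, 64], [396, 207], [106, 205]]
rect (557.7528686523438, 138.89910888671875) (269.39581298828125, 125.55464935302734) 15.422223091125488
[[0.703, 0.1143], [0.4463, 0.0433], [0.4122, 0.1617], [0.6701, 0.2341]] [0.2663 0.1232 0.2679 0.1242] [0.55793124 0.13835867]
```

Call:
play_rows([
  {"offset":[1.9,1.5,2],"angular":[0,0,0],"grip":0.1},
  {"offset":[3.7,3.05,5],"angular":[0,0,0],"grip":0.1},
  {"offset":[3.7,3.05,9],"angular":[0,0,0],"grip":0.1},
  {"offset":[3.7,3.05,13],"angular":[0,0,0],"grip":0.1},
  {"offset":[3.7,3.05,14.7],"angular":[0,0,0],"grip":0.1},
  {"offset":[3.7,3.05,15.6],"angular":[0,0,0],"grip":0.1},
  {"offset":[3.7,3.05,15.6],"angular":[0,0,0],"grip":0.1},
  {"offset":[3.7,3.05,15.6],"angular":[0,0,0],"grip":0.5},
  {"offset":[3.7,3.05,15.6],"angular":[0,0,0],"grip":0.5},
  {"offset":[3.7,3.05,15.6],"angular":[0,0,0],"grip":0.5},
])

```text
time_s: 5.2
ee_pos: [0.5217, 0.1285, 0.0227]
ee_rot: [-0.001, 0.799, -0.601, 0.0]
ft_force: [0.5, 0.2, 0.3]
opening: 0.0428
grip_force: 0.0
```

Call:
play_rows([
  {"offset":[0,0,-2],"angular":[0,0,0],"grip":0.5},
  {"offset":[0,0,-6],"angular":[0,0,0],"grip":0.5},
  {"offset":[0,0,-11],"angular":[0,0,0],"grip":0.5},
  {"offset":[3,0,-14],"angular":[0,0,0],"grip":0.5},
  {"offset":[7,0,-16],"angular":[0,0,0],"grip":0.5},
  {"offset":[12,0,-18],"angular":[0,0,0],"grip":0.5},
  {"offset":[16,0,-18],"angular":[0,0,0],"grip":0.5},
  {"offset":[20,0,-18],"angular":[0,0,0],"grip":0.5},
  {"offset":[20,0,-18],"angular":[0,0,0],"grip":0.5},
  {"offset":[20,0,-18],"angular":[0,0,0],"grip":0.5},
])

```text
time_s: 6.2
ee_pos: [0.5766, -0.0649, 0.2022]
ee_rot: [0.0, 0.798, -0.602, -0.0]
ft_force: [-0.2, 0.4, 0.6]
opening: 0.0425
grip_force: 0.0
```

```bash
python3 - <<'E'
from h import *
import pickle
cm,im=snap("wrist"); cv2.imwrite("pics/w3.png",im); pickle.dump(cm,open("w3.pkl","wb")); print(ctrl.observe()['joint_positions'].round(2))
E
```

```text
[ 0.17  0.34 -0.16 -0.   -1.07  0.11]
```

View pics/w3.png

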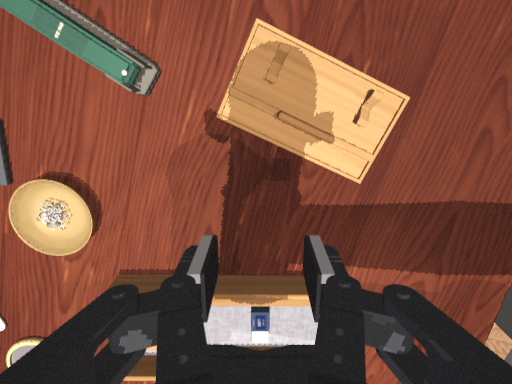

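The eraser lies in the trough. The tray's rim corners are at (258,19), (408,98), (360,182) and (218,113), with the rib at about (303,127) on the near side and the V rests at (278,62) and (369,107).

```bash
python3 - <<'E'
from h import *
import pickle
im=cv2.imread("pics/w3.png"); cm=pickle.load(open("w3.pkl","rb"))
h,s,v=cv2.split(cv2.cvtColor(im,cv2.COLOR_BGR2HSV))
m=((h>11)&(h<28)&(s>60)&(v>95)).astype('uint8')*255; m[200:]=0; m[:,:200]=0
m=cv2.morphologyEx(m,cv2.MORPH_CLOSE,np.ones((9,9)));m=cv2.morphologyEx(m,cv2.MORPH_OPEN,np.ones((5,5)))
c=max(cv2.findContours(m,0,1)[0],key=cv2.contourArea)
q=cv2.boxPoints(cv2.minAreaRect(c)); a=cv2.approxPolyDP(cv2.convexHull(c),8,True)[:,0]; print(a.tolist())
for z in (.009,0.004):
    rp=ray(cm,c[:,0],z)[:,:2]; print(cv2.minAreaRect(rp.astype('float32')*1000))
    p=ray(cm,a,z)[:,:2]; print(p.round(4).tolist(),p.mean(0))
man=ray(cm,[[258,19],[408,98],[360,182],[218,113]],.009)[:,:2]; print(man.mean(0), man.round(3).tolist())
print(ray(cm,[[277,113],[333,139]],.036)) # rib top ends
E
```

```text
[[255, 19], [408, 96], [360, 182], [217, 117]]
((542.8223876953125, -139.1549835205078), (100.25406646728516, 169.65695190429688), 81.14266204833984)
[[0.6192, -0.1997], [0.4538, -0.1754], [0.4671, -0.0786], [0.6324, -0.1031]] [ 0.54312127 -0.13920866]
((541.9886474609375, -139.1252899169922), (101.78604888916016, 172.24948120117188), 81.14265441894531)
[[0.6196, -0.2006], [0.4516, -0.1759], [0.4651, -0.0776], [0.6329, -0.1025]] [ 0.54229207 -0.13917978]
[ 0.54224054 -0.13999271] [[0.617, -0.201], [0.453, -0.174], [0.467, -0.079], [0.632, -0.107]]
[[ 0.57664265 -0.12510855  0.036     ]
 [ 0.51827667 -0.1166394   0.036     ]]
```

```bash
python3 - <<'E'
from h import *
print(togo([.5465,-.1198,.020],1.416))
E
```

```text
[array([ 4.54,  4.42, 18.22]), array([ 0.   , -0.   ,  2.006]), array([ 0.   ,  0.   , -1.136])]
```

Call:
play_rows([
  {"offset":[1,1,1],"angular":[0,0,-0.14],"grip":0.4},
  {"offset":[2,2,2],"angular":[0,0,-0.28],"grip":0.4},
  {"offset":[3,3,3],"angular":[0,0,-0.42],"grip":0.4},
  {"offset":[4,4,5],"angular":[0,0,-0.56],"grip":0.4},
  {"offset":[4.54,4.42,7],"angular":[0,0,-0.7],"grip":0.4},
  {"offset":[4.54,4.42,9],"angular":[0,0,-0.84],"grip":0.4},
  {"offset":[4.54,4.42,11],"angular":[0,0,-0.98],"grip":0.4},
  {"offset":[4.54,4.42,11],"angular":[0,0,-1.136],"grip":0.4},
  {"offset":[4.54,4.42,11],"angular":[0,0,-1.136],"grip":0.4},
  {"offset":[4.54,4.42,11],"angular":[0,0,-1.136],"grip":0.4},
])

```text
time_s: 7.25
ee_pos: [0.5473, -0.1188, 0.0928]
ee_rot: [-0.0, 0.997, -0.077, 0.0]
ft_force: [0.2, -0.5, 0.6]
opening: 0.0344
grip_force: 0.0
```

Call:
play_rows([
  {"offset":[0,0,3],"angular":[0,0,0],"grip":0.4},
  {"offset":[0,0,5],"angular":[0,0,0],"grip":0.4},
  {"offset":[0,0,6.5],"angular":[0,0,0],"grip":0.4},
  {"offset":[0,0,7.2],"angular":[0,0,0],"grip":0.4},
  {"offset":[0,0,7.2],"angular":[0,0,0],"grip":0.4},
  {"offset":[0,0,7.2],"angular":[0,0,0],"grip":0},
  {"offset":[0,0,7.2],"angular":[0,0,0],"grip":0},
  {"offset":[0,0,7.2],"angular":[0,0,0],"grip":0},
  {"offset":[0,0,7.2],"angular":[0,0,0],"grip":0},
  {"offset":[0,0,7.2],"angular":[0,0,0],"grip":0},
])

```text
time_s: 8.25
ee_pos: [0.5479, -0.1197, 0.0216]
ee_rot: [-0.0, 0.997, -0.077, 0.001]
ft_force: [-0.6, 1.6, 5.8]
opening: 0.0064
grip_force: 61.2
```

Call:
play_rows([
  {"offset":[0,0,-2],"angular":[0,0,0],"grip":0},
  {"offset":[0,0,-5],"angular":[0,0,0],"grip":0},
  {"offset":[-0.5,-2,-8],"angular":[0,0,-0.05],"grip":0},
  {"offset":[-1.4,-5,-9],"angular":[0,0,-0.1],"grip":0},
  {"offset":[-2.5,-9,-9],"angular":[0,0,-0.17],"grip":0},
  {"offset":[-3.7,-13.5,-9],"angular":[0,0,-0.25],"grip":0},
  {"offset":[-5,-18,-9],"angular":[0,0,-0.33],"grip":0},
  {"offset":[-6.1,-22,-9],"angular":[0,0,-0.4],"grip":0},
  {"offset":[-6.8,-25,-9],"angular":[0,0,-0.423],"grip":0},
  {"offset":[-7.1,-26,-9],"angular":[0,0,-0.423],"grip":0},
])

```text
time_s: 9.25
ee_pos: [0.5161, 0.1506, 0.1101]
ee_rot: [-0.0, 0.991, 0.136, 0.0]
ft_force: [-0.3, -0.3, -1.3]
opening: 0.0069
grip_force: 60.2
```

Call:
play_rows([
  {"offset":[0,0,0],"angular":[0,0,0],"grip":0},
  {"offset":[0,0,0],"angular":[0,0,0],"grip":0},
  {"offset":[0,0,0],"angular":[0,0,0],"grip":0},
  {"offset":[0,0,0],"angular":[0,0,0],"grip":0},
  {"offset":[0,0,0],"angular":[0,0,0],"grip":0},
  {"offset":[0,0,0],"angular":[0,0,0],"grip":0},
  {"offset":[0,0,0],"angular":[0,0,0],"grip":0},
  {"offset":[0,0,0],"angular":[0,0,0],"grip":0},
  {"offset":[0,0,0],"angular":[0,0,0],"grip":0},
  {"offset":[0,0,0],"angular":[0,0,0],"grip":0},
])

```text
time_s: 10.25
ee_pos: [0.5165, 0.148, 0.1103]
ee_rot: [0.0, 0.991, 0.134, -0.0]
ft_force: [-0.1, -0.2, -1.6]
opening: 0.0069
grip_force: 60.2
```

```bash
python3 - <<'E'
from h import *
import pickle
cm,im=snap("wrist"); cv2.imwrite("pics/w4.png",im); pickle.dump(cm,open("w4.pkl","wb"))
s=ctrl.observe(); print(togo([.518,.1485,.0516],.2692+np.pi/2),s['ft_force'])
E
```

```text
[array([ 0.15, -0.  ,  5.87]), array([ 0.   , -0.   , -3.141]), array([-0., -0.,  0.])] [-1.02381345  0.38642542 -1.65243777]
```

View pics/w4.png

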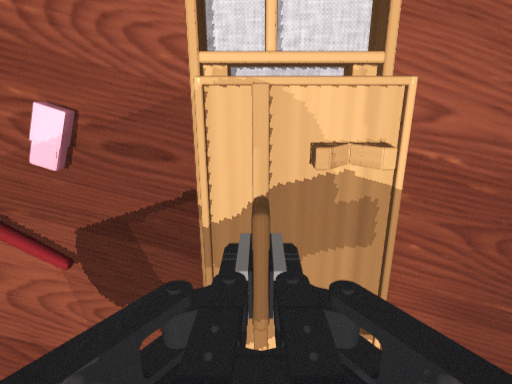

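The held tray is square to the organiser. Its far rim corners are at about (195,78) and (415,78).

```bash
python3 - <<'E'
from h import *
import pickle
cm=pickle.load(open("w4.pkl","rb"))
def loc(p): 
    d=p[:,:2]-[.5577,.1387]; c,s=np.cos(.2692),np.sin(.2692); return np.c_[d@[c,s],d@[-s,c]]*1000
print("tray far corners",loc(ray(cm,[[195,78],[415,77]],.0977)).round(1))
print("divider edge, walls", loc(ray(cm,[[200,60],[385,58],[189,20],[398,20],[201,20],[385,20]],.04)).round(1))
E
```

```text
tray far corners [[ 43.9  47.1]
 [ 44.2 -49.7]]
divider edge, walls [[ 56.1  54.8]
 [ 57.1 -56.7]
 [ 77.7  59.9]
 [ 77.6 -61.8]
 [ 77.7  52.9]
 [ 77.6 -54.3]]
```

Call:
play_rows([
  {"offset":[0.25,0,1.5],"angular":[0,0,0],"grip":0},
  {"offset":[0.25,0,3],"angular":[0,0,0],"grip":0},
  {"offset":[0.25,0,4.2],"angular":[0,0,0],"grip":0},
  {"offset":[0.25,0,5],"angular":[0,0,0],"grip":0},
  {"offset":[0.25,0,5.4],"angular":[0,0,0],"grip":0},
  {"offset":[0.25,0,5.7],"angular":[0,0,0],"grip":0},
  {"offset":[0.25,0,5.7],"angular":[0,0,0],"grip":0},
  {"offset":[0.25,0,5.7],"angular":[0,0,0],"grip":0.35},
  {"offset":[0.25,0,5.7],"angular":[0,0,0],"grip":0.35},
  {"offset":[0.25,0,5.7],"angular":[0,0,0],"grip":0.35},
])

```text
time_s: 11.3
ee_pos: [0.5193, 0.1489, 0.0539]
ee_rot: [-0.0, 0.991, 0.134, 0.001]
ft_force: [0.9, 0.1, -1.1]
opening: 0.0296
grip_force: 0.0
```

Call:
play_rows([
  {"offset":[0,0,-2],"angular":[0,0,0],"grip":0.35},
  {"offset":[0,0,-6],"angular":[0,0,0],"grip":0.35},
  {"offset":[-3,-4,-9],"angular":[0,0,0],"grip":0.35},
  {"offset":[-6,-8,-10],"angular":[0,0,0],"grip":0.35},
  {"offset":[-9,-12,-10],"angular":[0,0,0],"grip":0.35},
  {"offset":[-11,-16,-10],"angular":[0,0,0],"grip":0.35},
  {"offset":[-11,-18,-10],"angular":[0,0,0],"grip":0.35},
  {"offset":[-11,-18,-10],"angular":[0,0,0],"grip":0.35},
  {"offset":[-11,-18,-10],"angular":[0,0,0],"grip":0.35},
  {"offset":[-11,-18,-10],"angular":[0,0,0],"grip":0.35},
])

```text
time_s: 12.3
ee_pos: [0.3653, 0.2922, 0.1532]
ee_rot: [0.0, 0.991, 0.134, -0.0]
ft_force: [0.2, -0.3, -0.1]
opening: 0.0299
grip_force: 0.0
```

```bash
python3 - <<'E'
from h import *
import pickle
cm,im=snap("wrist"); cv2.imwrite("pics/w5.png",im); pickle.dump(cm,open("w5.pkl","wb"))
E
```

```text
(no output)
```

View pics/w5.png

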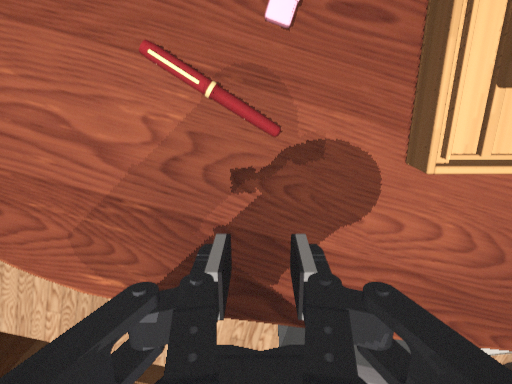

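The pen runs from (140,44) to (280,131), and the tray is seated in the organiser on the right. Next I'll measure the pen.

```bash
python3 - <<'E'
from h import *
import pickle
im=cv2.imread("pics/w5.png"); cm=pickle.load(open("w5.pkl","rb"))
b,g,r=[x.astype(int) for x in cv2.split(im)]
m=(((r>100)&(g<45)&(r>3*g))|((r>150)&(g>110))).astype('uint8')*255; m[:25]=0;m[160:]=0;m[:,330:]=0
m=cv2.morphologyEx(m,cv2.MORPH_CLOSE,np.ones((7,7)))
c=max(cv2.findContours(m,0,1)[0],key=cv2.contourArea)
rp=ray(cm,c[:,0],.007)[:,:2]; rc=cv2.minAreaRect(rp.astype('float32')*1000); print(rc)
bp=cv2.boxPoints(rc); e=[bp[1]-bp[0],bp[2]-bp[1]]; e=max(e,key=np.linalg.norm); hd=np.arctan2(e[1],e[0]); print(hd)
p=np.array(rc[0])/1000
print(togo([*p,.009],hd+np.pi/2))
E
```

```text
((427.3767395019531, 349.6943359375), (132.98956298828125, 14.897294998168945), 71.58366394042969)
1.2493705
[array([ 7.5 , -3.93, 14.42]), array([ 1.00e-03, -0.00e+00,  2.16e+00]), array([ 0.   ,  0.001, -0.982])]
```

Call:
play_rows([
  {"offset":[1.5,-0.8,1],"angular":[0,0,-0.14],"grip":0.45},
  {"offset":[3,-1.6,2],"angular":[0,0,-0.28],"grip":0.45},
  {"offset":[4.5,-2.4,4],"angular":[0,0,-0.42],"grip":0.45},
  {"offset":[6,-3.2,6],"angular":[0,0,-0.56],"grip":0.45},
  {"offset":[7.5,-3.93,8],"angular":[0,0,-0.7],"grip":0.45},
  {"offset":[7.5,-3.93,9],"angular":[0,0,-0.84],"grip":0.45},
  {"offset":[7.5,-3.93,10],"angular":[0,0,-0.98],"grip":0.45},
  {"offset":[7.5,-3.93,10],"angular":[0,0,-0.982],"grip":0.45},
  {"offset":[7.5,-3.93,10],"angular":[0,0,-0.982],"grip":0.45},
  {"offset":[7.5,-3.93,10],"angular":[0,0,-0.982],"grip":0.45},
])

```text
time_s: 13.35
ee_pos: [0.4275, 0.3507, 0.054]
ee_rot: [-0.0, 0.811, 0.585, 0.001]
ft_force: [0.2, -0.2, 1.0]
opening: 0.0387
grip_force: 0.0
```

Call:
play_rows([
  {"offset":[0,0,2],"angular":[0,0,0],"grip":0.45},
  {"offset":[0,0,3.3],"angular":[0,0,0],"grip":0.45},
  {"offset":[0,0,4.1],"angular":[0,0,0],"grip":0.45},
  {"offset":[0,0,4.35],"angular":[0,0,0],"grip":0.45},
  {"offset":[0,0,4.35],"angular":[0,0,0],"grip":0.45},
  {"offset":[0,0,4.35],"angular":[0,0,0],"grip":0},
  {"offset":[0,0,4.35],"angular":[0,0,0],"grip":0},
  {"offset":[0,0,4.35],"angular":[0,0,0],"grip":0},
  {"offset":[0,0,4.35],"angular":[0,0,0],"grip":0},
  {"offset":[0,0,4.35],"angular":[0,0,0],"grip":0},
])

```text
time_s: 14.35
ee_pos: [0.4272, 0.3512, 0.0105]
ee_rot: [-0.0, 0.811, 0.586, 0.001]
ft_force: [-0.0, -0.7, 5.1]
opening: 0.0113
grip_force: 58.9
```

Call:
play_rows([
  {"offset":[0,0,-3],"angular":[0,0,0],"grip":0},
  {"offset":[-1,0.9,-7],"angular":[0,0,0.05],"grip":0},
  {"offset":[-3.5,3,-10],"angular":[0,0,0.17],"grip":0},
  {"offset":[-6.5,5.5,-10],"angular":[0,0,0.31],"grip":0},
  {"offset":[-9.5,8.1,-10],"angular":[0,0,0.45],"grip":0},
  {"offset":[-12.5,10.7,-10],"angular":[0,0,0.59],"grip":0},
  {"offset":[-15.5,13.3,-10],"angular":[0,0,0.73],"grip":0},
  {"offset":[-18,15.4,-10],"angular":[0,0,0.87],"grip":0},
  {"offset":[-20,17.1,-10],"angular":[0,0,0.982],"grip":0},
  {"offset":[-20,17.1,-10],"angular":[0,0,0.982],"grip":0},
])

```text
time_s: 15.35
ee_pos: [0.5266, 0.1045, 0.1092]
ee_rot: [0.0, 0.991, 0.131, -0.001]
ft_force: [-0.4, -0.2, -0.4]
opening: 0.0117
grip_force: 58.8
```

Call:
play_rows([
  {"offset":[0,0,0],"angular":[0,0,0],"grip":0},
  {"offset":[0,0,0],"angular":[0,0,0],"grip":0},
  {"offset":[0,0,0],"angular":[0,0,0],"grip":0},
  {"offset":[0,0,0],"angular":[0,0,0],"grip":0},
  {"offset":[0,0,0],"angular":[0,0,0],"grip":0},
  {"offset":[0,0,0],"angular":[0,0,0],"grip":0},
  {"offset":[0,0,0],"angular":[0,0,0],"grip":0},
  {"offset":[0,0,0],"angular":[0,0,0],"grip":0},
  {"offset":[0,0,0],"angular":[0,0,0],"grip":0},
  {"offset":[0,0,0],"angular":[0,0,0],"grip":0},
])

```text
time_s: 16.35
ee_pos: [0.5264, 0.1071, 0.1098]
ee_rot: [0.0, 0.991, 0.134, -0.0]
ft_force: [0.2, 0.2, -0.6]
opening: 0.0119
grip_force: 58.8
```

```bash
python3 - <<'E'
from h import *
import pickle
cm,im=snap("wrist"); cv2.imwrite("pics/w6.png",im); pickle.dump(cm,open("w6.pkl","wb"))
E
```

```text
(no output)
```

View pics/w6.png

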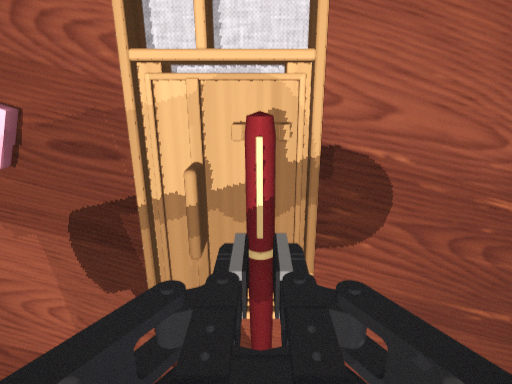

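The tray sits within its walls, with its far rim from (147,75) to (305,75). The far V rest spans u≈232–291 at v≈130, under the pen held on u≈260.

```bash
python3 - <<'E'
from h import *
import pickle
cm=pickle.load(open("w6.pkl","rb"))
def loc(p): 
    d=p[:,:2]-[.5577,.1387]; c,s=np.cos(.2692),np.sin(.2692); return np.c_[d@[c,s],d@[-s,c]]*1000
print("tray far corners",loc(ray(cm,[[147,75],[305,75]],.039)).round(1))
print("rest",loc(ray(cm,[[232,131],[292,131]],.051)).round(1))
print("pen axis",loc(ray(cm,[[260,115],[261,340]],.107)).round(1))
print(loc(ctrl.observe()['ee_pos'][None]))
E
```

```text
tray far corners [[ 46.2  45.8]
 [ 46.1 -51.1]]
rest [[ 13.6  -6.5]
 [ 13.6 -42.9]]
pen axis [[ 27.3 -23.6]
 [-90.9 -24. ]]
[[-38.56700877 -22.10340528]]
```

Call:
play_rows([
  {"offset":[0.2,0.09,1.5],"angular":[0,0,0],"grip":0},
  {"offset":[0.2,0.09,3],"angular":[0,0,0],"grip":0},
  {"offset":[0.2,0.09,4.2],"angular":[0,0,0],"grip":0},
  {"offset":[0.2,0.09,5],"angular":[0,0,0],"grip":0},
  {"offset":[0.2,0.09,5.4],"angular":[0,0,0],"grip":0},
  {"offset":[0.2,0.09,5.65],"angular":[0,0,0],"grip":0},
  {"offset":[0.2,0.09,5.65],"angular":[0,0,0],"grip":0},
  {"offset":[0.2,0.09,5.65],"angular":[0,0,0],"grip":0.35},
  {"offset":[0.2,0.09,5.65],"angular":[0,0,0],"grip":0.35},
  {"offset":[0.2,0.09,5.65],"angular":[0,0,0],"grip":0.35},
])

```text
time_s: 17.4
ee_pos: [0.5288, 0.1069, 0.0536]
ee_rot: [-0.0, 0.991, 0.134, 0.0]
ft_force: [-0.3, 0.1, 0.3]
opening: 0.0301
grip_force: 0.0
```

Call:
play_rows([
  {"offset":[0,0,-2],"angular":[0,0,0],"grip":0.35},
  {"offset":[0,0,-6],"angular":[0,0,0],"grip":0.35},
  {"offset":[0,0,-10],"angular":[0,0,0],"grip":0.35},
  {"offset":[0,3,-13],"angular":[0,0,0],"grip":0.6},
  {"offset":[0,7,-14],"angular":[0,0,0],"grip":0.8},
  {"offset":[0,12,-14],"angular":[0,0,0],"grip":1},
  {"offset":[0,17,-14],"angular":[0,0,0],"grip":1},
  {"offset":[0,22,-14],"angular":[0,0,0],"grip":1},
  {"offset":[0,27,-14],"angular":[0,0,0],"grip":1},
  {"offset":[0,30,-14],"angular":[0,0,0],"grip":1},
])

```text
time_s: 18.4
ee_pos: [0.6086, -0.1857, 0.1932]
ee_rot: [0.0, 0.991, 0.133, 0.0]
ft_force: [-0.2, 0.5, 0.9]
opening: 0.0853
grip_force: 0.0
```

Call:
play_rows([
  {"offset":[-3,2.2,-1],"angular":[0,0,0],"grip":1},
  {"offset":[-6,4.4,-2],"angular":[0,0,0],"grip":1},
  {"offset":[-9,6.6,-3],"angular":[0,0,0],"grip":1},
  {"offset":[-11.5,8.6,-3],"angular":[0,0,0],"grip":1},
  {"offset":[-11.5,8.6,-3],"angular":[0,0,0],"grip":1},
  {"offset":[-11.5,8.6,-3],"angular":[0,0,0],"grip":1},
  {"offset":[-11.5,8.6,-3],"angular":[0,0,0],"grip":1},
  {"offset":[-11.5,8.6,-3],"angular":[0,0,0],"grip":1},
  {"offset":[-11.5,8.6,-3],"angular":[0,0,0],"grip":1},
  {"offset":[-11.5,8.6,-3],"angular":[0,0,0],"grip":1},
])

```text
time_s: 19.4
ee_pos: [0.5208, -0.2953, 0.2231]
ee_rot: [-0.0, 0.991, 0.135, -0.0]
ft_force: [-0.4, 0.3, 0.8]
opening: 0.0853
grip_force: 0.0
```

```bash
python3 - <<'E'
from h import *
import pickle
cm,im=snap("wrist"); cv2.imwrite("pics/w7.png",im); pickle.dump(cm,open("w7.pkl","wb"))
E
```

```text
(no output)
```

View pics/w7.png

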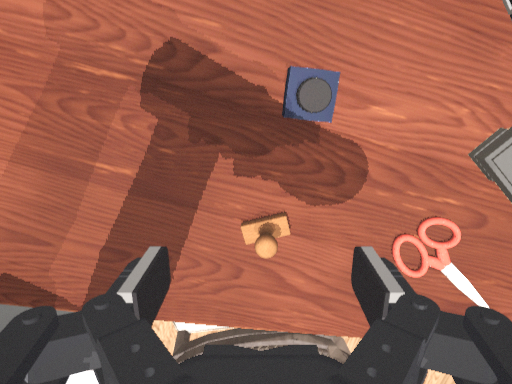

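The bottle's cap is centred at (314,95), and its body top is a square of about (290,67), (340,72), (333,121), (284,117). The stamp's base is at (266,228) and its knob at (265,246).

```bash
python3 - <<'E'
from h import *
import pickle
im=cv2.imread("pics/w7.png"); cm=pickle.load(open("w7.pkl","rb"))
h,s,v=cv2.split(cv2.cvtColor(im,cv2.COLOR_BGR2HSV)); b,g,r=[x.astype(int) for x in cv2.split(im)]
def big(m,x0,y0,x1,y1,k=3):
    q=np.zeros(m.shape,'uint8'); q[y0:y1,x0:x1]=m[y0:y1,x0:x1]*255; q=cv2.morphologyEx(q,cv2.MORPH_CLOSE,np.ones((k,k)))
    return max(cv2.findContours(q,0,1)[0],key=cv2.contourArea)[:,0]
cap=big((s<70)&(v<130),290,65,345,130); (u,w),rad=cv2.minEnclosingCircle(cap); p=ray(cm,[[u,w],[u+rad,w]],.055); print("cap",u,w,rad,p.round(4)[0],np.linalg.norm(p[1]-p[0])*2)
body=big((b>r+8)|((s<70)&(v<130)),275,55,350,130)
print("body",cv2.minAreaRect((ray(cm,body,.036)[:,:2]*1000).astype('float32')))
wood=big((h>9)&(h<25)&(v>135)&(g>85),235,205,300,262)
hull=cv2.convexHull(wood)[:,0]; print("wood",cv2.boundingRect(wood))
base=ray(cm,[[242,223],[286,212],[290,235],[246,245]],.017)[:,:2]; print(base.round(4).tolist(),base.mean(0),np.linalg.norm(np.diff(base,axis=0),axis=1)); e=base[1]-base[0]; print("long heading",np.arctan2(e[1],e[0]))
kn=big((h>9)&(h<25)&(v>135)&(g>85),252,234,280,262); (u,w),rad=cv2.minEnclosingCircle(kn); print("knob",u,w,rad,ray(cm,[u,w],.055).round(4))
cv2.imwrite("pics/w7c.png",cv2.resize(np.hstack([im[50:140,260:360],im[190:280,220:320]]),None,fx=4,fy=4))
E
```

```text
cap 313.9053955078125 94.45945739746094 18.850971221923828 [ 0.6036 -0.325   0.055 ] 0.034696023678062744
body ((602.9417114257812, -324.48248291015625), (48.744850158691406, 50.84644317626953), 9.261770248413086)
wood (240, 216, 51, 43)
[[0.4447, -0.2953], [0.4718, -0.3412], [0.4449, -0.3543], [0.4181, -0.3072]] [ 0.44487978 -0.32448699] [0.05322146 0.02989806 0.05419831]
long heading -1.0369084826892796
knob 265.5 242.25 15.821367263793945 [[ 0.4466 -0.3229  0.055 ]]
```

View pics/w7c.png

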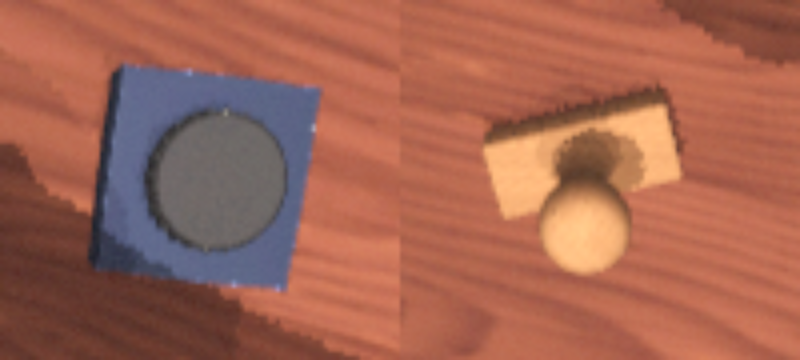

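Zoomed, the crop confirms the bottle's square top. It puts the stamp's base corners at (241,227), (285.5,216), (290.5,235) and (245.5,244.5), with the knob at (266,246).

```bash
python3 - <<'E'
from h import *
import pickle
cm=pickle.load(open("w7.pkl","rb"))
b=ray(cm,[[241,227],[285.5,215.5],[290.5,235],[245.5,244.5]],.017)[:,:2]
e=b[1]-b[0]+b[2]-b[3]; print(b.mean(0),np.linalg.norm(np.diff(b,axis=0),axis=1),np.arctan2(e[1],e[0]))
print("knob",ray(cm,[266,246.5],.052))
print(togo([.603,-.3247,.047],np.deg2rad(9.26)), ctrl.observe()['joint_positions'].round(2))
E
```

```text
[ 0.44263282 -0.32465575] [0.05418688 0.02585234 0.05519393] -1.0494850601941608
knob [[ 0.44032793 -0.32530766  0.052     ]]
[array([ 7.15,  5.02, 17.61]), array([-0.   ,  0.   , -1.462]), array([0.   , 0.   , 1.679])] [-0.25  0.35 -0.08 -0.   -1.14  2.09]
```

Call:
play_rows([
  {"offset":[0.8,0.6,0],"angular":[0,0,0.14],"grip":1},
  {"offset":[1.6,1.2,0],"angular":[0,0,0.28],"grip":1},
  {"offset":[2.4,1.8,0],"angular":[0,0,0.42],"grip":1},
  {"offset":[3.2,2.4,1],"angular":[0,0,0.56],"grip":1},
  {"offset":[4,3,2],"angular":[0,0,0.7],"grip":1},
  {"offset":[4.8,3.6,3],"angular":[0,0,0.84],"grip":1},
  {"offset":[5.6,4.2,4],"angular":[0,0,0.98],"grip":1},
  {"offset":[6.4,4.6,5],"angular":[0,0,1.12],"grip":1},
  {"offset":[7.15,5.02,6],"angular":[0,0,1.26],"grip":1},
  {"offset":[7.15,5.02,7],"angular":[0,0,1.4],"grip":1},
])

```text
time_s: 20.45
ee_pos: [0.6037, -0.3252, 0.1524]
ee_rot: [0.0, 0.843, -0.538, 0.0]
ft_force: [-0.4, 0.2, -0.5]
opening: 0.0855
grip_force: 0.0
```

Call:
play_rows([
  {"offset":[0,0,1],"angular":[0,0,0.14],"grip":1},
  {"offset":[0,0,2],"angular":[0,0,0.279],"grip":1},
  {"offset":[0,0,2],"angular":[0,0,0.279],"grip":0.8},
  {"offset":[0,0,3],"angular":[0,0,0.279],"grip":0.7},
  {"offset":[0,0,4],"angular":[0,0,0.279],"grip":0.7},
  {"offset":[0,0,4],"angular":[0,0,0.279],"grip":0.7},
  {"offset":[0,0,4],"angular":[0,0,0.279],"grip":0.7},
  {"offset":[0,0,4],"angular":[0,0,0.279],"grip":0.7},
  {"offset":[0,0,4],"angular":[0,0,0.279],"grip":0.7},
  {"offset":[0,0,4],"angular":[0,0,0.279],"grip":0.7},
])

```text
time_s: 21.45
ee_pos: [0.6028, -0.3253, 0.1138]
ee_rot: [-0.0, 0.762, -0.648, 0.0]
ft_force: [-0.3, -1.1, 0.1]
opening: 0.06
grip_force: 0.0
```

```bash
python3 - <<'E'
from h import *
print(togo([.603,-.3247,.047],np.deg2rad(9.26)), ctrl.observe()['joint_positions'].round(2))
E
```

```text
[array([-0.06, -0.02,  6.68]), array([-1.000e-03,  1.000e-03,  3.141e+00]), array([-0.001, -0.   , -0.   ])] [-0.26  0.58  0.01  0.   -1.    0.42]
```

Call:
play_rows([
  {"offset":[0,0,2],"angular":[0,0,0],"grip":0.7},
  {"offset":[0,0,4],"angular":[0,0,0],"grip":0.7},
  {"offset":[0,0,5.5],"angular":[0,0,0],"grip":0.7},
  {"offset":[0,0,6.4],"angular":[0,0,0],"grip":0.7},
  {"offset":[0,0,6.6],"angular":[0,0,0],"grip":0.7},
  {"offset":[0,0,6.6],"angular":[0,0,0],"grip":0.2},
  {"offset":[0,0,6.6],"angular":[0,0,0],"grip":0.2},
  {"offset":[0,0,6.6],"angular":[0,0,0],"grip":0.2},
  {"offset":[0,0,6.6],"angular":[0,0,0],"grip":0.2},
  {"offset":[0,0,6.6],"angular":[0,0,0],"grip":0.2},
])

```text
time_s: 22.45
ee_pos: [0.6036, -0.3256, 0.0486]
ee_rot: [-0.0, 0.762, -0.648, 0.001]
ft_force: [0.6, 0.6, 3.9]
opening: 0.0295
grip_force: 59.4
```

Call:
play_rows([
  {"offset":[0,0,0],"angular":[0,0,0],"grip":0.2},
  {"offset":[0,0,-0.5],"angular":[0,0,0],"grip":0.2},
  {"offset":[0,0,-1.5],"angular":[0,0,0],"grip":0.2},
  {"offset":[0,0,-3],"angular":[0,0,0],"grip":0.2},
  {"offset":[0,0,-5],"angular":[0,0,0],"grip":0.2},
  {"offset":[0,0,-7],"angular":[0,0,0],"grip":0.2},
  {"offset":[0,0,-9],"angular":[0,0,0],"grip":0.2},
  {"offset":[0,0,-10],"angular":[0,0,0],"grip":0.2},
  {"offset":[0,0,-10],"angular":[0,0,0],"grip":0.2},
  {"offset":[0,0,-10],"angular":[0,0,0],"grip":0.2},
])

```text
time_s: 23.45
ee_pos: [0.6021, -0.3249, 0.1468]
ee_rot: [-0.0, 0.762, -0.648, -0.001]
ft_force: [0.2, 0.6, -2.2]
opening: 0.0296
grip_force: 59.4
```

```bash
python3 - <<'E'
from h import *
print(togo([.655,.1404,.15],.2692), ctrl.observe()['joint_positions'].round(2), ctrl.observe()['ft_force'])
E
```

```text
[array([-45.09, -12.66,  -0.29]), array([ 2.000e-03, -1.000e-03,  3.033e+00]), array([ 0.001,  0.001, -0.109])] [-0.26  0.55  0.05 -0.   -1.07  0.42] [ 0.18234269  0.56390963 -2.19802058]
```

Call:
play_rows([
  {"offset":[-1,-0.3,0],"angular":[0,0,0],"grip":0.2},
  {"offset":[-3,-0.8,0],"angular":[0,0,0],"grip":0.2},
  {"offset":[-6,-1.7,0],"angular":[0,0,-0.02],"grip":0.2},
  {"offset":[-9,-2.5,0],"angular":[0,0,-0.03],"grip":0.2},
  {"offset":[-12,-3.4,0],"angular":[0,0,-0.04],"grip":0.2},
  {"offset":[-15,-4.2,0],"angular":[0,0,-0.05],"grip":0.2},
  {"offset":[-18,-5.1,0],"angular":[0,0,-0.06],"grip":0.2},
  {"offset":[-21,-5.9,0],"angular":[0,0,-0.07],"grip":0.2},
  {"offset":[-24,-6.7,0],"angular":[0,0,-0.08],"grip":0.2},
  {"offset":[-27,-7.6,0],"angular":[0,0,-0.109],"grip":0.2},
])

```text
time_s: 24.45
ee_pos: [0.6335, -0.0446, 0.1461]
ee_rot: [0.001, 0.796, -0.605, -0.001]
ft_force: [-0.2, -0.8, -0.3]
opening: 0.0295
grip_force: 59.4
```

```bash
python3 - <<'E'
from h import *
print(togo([.655,.1404,.15],.2692))
E
```

```text
[array([-17.25,  -7.02,  -0.4 ]), array([-1.00e-03,  4.00e-03, -3.14e+00]), array([0.002, 0.001, 0.002])]
```

Call:
play_rows([
  {"offset":[-3,-1.2,0],"angular":[0,0,0],"grip":0.2},
  {"offset":[-6,-2.4,0],"angular":[0,0,0],"grip":0.2},
  {"offset":[-9,-3.6,0],"angular":[0,0,0],"grip":0.2},
  {"offset":[-12,-4.9,0],"angular":[0,0,0],"grip":0.2},
  {"offset":[-14.5,-5.9,0],"angular":[0,0,0],"grip":0.2},
  {"offset":[-16.5,-6.7,0],"angular":[0,0,0],"grip":0.2},
  {"offset":[-17.3,-7,0],"angular":[0,0,0],"grip":0.2},
  {"offset":[-17.3,-7,0],"angular":[0,0,0],"grip":0.2},
  {"offset":[-17.3,-7,0],"angular":[0,0,0],"grip":0.2},
  {"offset":[-17.3,-7,0],"angular":[0,0,0],"grip":0.2},
])

```text
time_s: 25.45
ee_pos: [0.6555, 0.1376, 0.1473]
ee_rot: [0.0, 0.795, -0.606, -0.0]
ft_force: [0.7, -0.1, -0.4]
opening: 0.0296
grip_force: 59.4
```

```bash
python3 - <<'E'
from h import *
import pickle
cm,im=snap("wrist"); cv2.imwrite("pics/w8.png",im); pickle.dump(cm,open("w8.pkl","wb")); print(togo([.655,.1404,.056],.2692))
E
```

```text
[array([-0.29, -0.02,  9.14]), array([-0.   , -0.   ,  3.141]), array([ 0.   , -0.   , -0.001])]
```

View pics/w8.png

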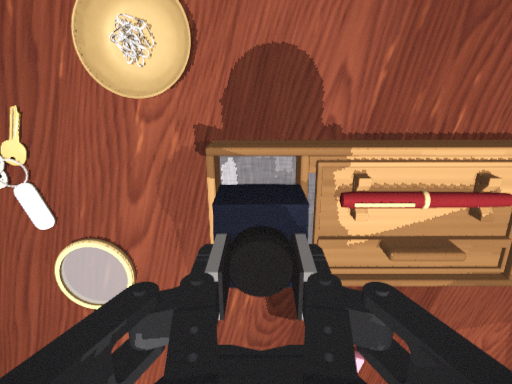

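The pen lies in both rests. The bottle hangs level over the squarish well, whose inner rim runs u≈216–302 with its far wall at v≈154.

```bash
python3 - <<'E'
from h import *
import pickle
cm=pickle.load(open("w8.pkl","rb"))
def loc(p): 
    d=p[:,:2]-[.5577,.1387]; c,s=np.cos(.2692),np.sin(.2692); return np.c_[d@[c,s],d@[-s,c]]*1000
print("well inner rim: left,divider,farwall",loc(ray(cm,[[217,165],[297,165],[260,154]],.04)).round(1))
print("outer rim corner",loc(ray(cm,[[208,143]],.04)).round(1))
print("tcp",loc(ctrl.observe()['ee_pos'][None]))
c,s=np.cos(.2692),np.sin(.2692); t=ctrl.observe()['ee_pos'][:2]
for z in (.099,.135):
    print(z,proj(cm,[[*(t+[a*c-b*s,a*s+b*c]),z] for a,b in ((.0245,-.0245),(-.0245,-.0245))]).round())
for q,z in (([215,187],.099),([306,187],.099),([215,187],.135),([306,187],.135)): print(q,z,loc(ray(cm,q,z)).round(1))
E
```

```text
well inner rim: left,divider,farwall [[127.1 -49.4]
 [ 64.2 -49.3]
 [ 93.3 -58.1]]
outer rim corner [[133.3 -66.7]]
tcp [[ 94.10765126 -27.12346119]]
0.099 [[218. 184.]
 [299. 184.]]
0.135 [[209. 204.]
 [308. 204.]]
[215, 187] 0.099 [[120.6 -49.6]]
[306, 187] 0.099 [[ 65.3 -49.5]]
[215, 187] 0.135 [[115.1 -60.7]]
[306, 187] 0.135 [[ 70.8 -60.6]]
```

Call:
play_rows([
  {"offset":[-0.15,0,1.5],"angular":[0,0,0],"grip":0.2},
  {"offset":[-0.15,0,3],"angular":[0,0,0],"grip":0.2},
  {"offset":[-0.15,0,4.5],"angular":[0,0,0],"grip":0.2},
  {"offset":[-0.15,0,6],"angular":[0,0,0],"grip":0.2},
  {"offset":[-0.15,0,7.3],"angular":[0,0,0],"grip":0.2},
  {"offset":[-0.15,0,8.2],"angular":[0,0,0],"grip":0.2},
  {"offset":[-0.15,0,8.8],"angular":[0,0,0],"grip":0.2},
  {"offset":[-0.15,0,9.1],"angular":[0,0,0],"grip":0.2},
  {"offset":[-0.15,0,9.2],"angular":[0,0,0],"grip":0.2},
  {"offset":[-0.15,0,9.2],"angular":[0,0,0],"grip":0.2},
])

```text
time_s: 26.5
ee_pos: [0.6556, 0.1404, 0.0557]
ee_rot: [-0.0, 0.796, -0.605, 0.0]
ft_force: [0.3, -0.0, -0.6]
opening: 0.0296
grip_force: 59.4
```

Call:
play_rows([
  {"offset":[0,0,0.08],"angular":[0,0,0],"grip":0.2},
  {"offset":[0,0,0.08],"angular":[0,0,0],"grip":0.2},
  {"offset":[0,0,0.08],"angular":[0,0,0],"grip":0.6},
  {"offset":[0,0,0.08],"angular":[0,0,0],"grip":0.6},
  {"offset":[0,0,0.08],"angular":[0,0,0],"grip":0.6},
  {"offset":[0,0,0.08],"angular":[0,0,0],"grip":0.6},
  {"offset":[0,0,-1],"angular":[0,0,0],"grip":0.6},
  {"offset":[0,0,-4],"angular":[0,0,0],"grip":0.6},
  {"offset":[0,0,-8],"angular":[0,0,0],"grip":0.6},
  {"offset":[0,0,-11],"angular":[0,0,0],"grip":0.6},
])

```text
time_s: 27.5
ee_pos: [0.6561, 0.1404, 0.1688]
ee_rot: [-0.001, 0.796, -0.605, 0.001]
ft_force: [-0.0, 0.2, -0.2]
opening: 0.0514
grip_force: 0.0
```

```bash
python3 - <<'E'
from h import *
print(togo([.4415,-.325,.16],-1.0495), ctrl.observe()['joint_positions'].round(2))
E
```

```text
[array([39.11, 33.12,  0.78]), array([-0.002, -0.003, -1.822]), array([-0.003,  0.002,  1.32 ])] [ 0.45  0.51  0.03  0.   -1.09 -0.18]
```

Call:
play_rows([
  {"offset":[3,2.5,0],"angular":[0,0,0.13],"grip":0.6},
  {"offset":[6.5,5.5,0],"angular":[0,0,0.26],"grip":0.6},
  {"offset":[10,8.5,0],"angular":[0,0,0.39],"grip":0.6},
  {"offset":[13.5,11.4,0],"angular":[0,0,0.52],"grip":0.6},
  {"offset":[17,14.4,0],"angular":[0,0,0.65],"grip":0.6},
  {"offset":[20.5,17.4,0],"angular":[0,0,0.78],"grip":0.6},
  {"offset":[24,20.3,0],"angular":[0,0,0.91],"grip":0.6},
  {"offset":[27.5,23.3,0],"angular":[0,0,1.04],"grip":0.6},
  {"offset":[31,26.3,0],"angular":[0,0,1.17],"grip":0.6},
  {"offset":[34.5,29.2,0],"angular":[0,0,1.32],"grip":0.6},
])

```text
time_s: 28.5
ee_pos: [0.4651, -0.2717, 0.1666]
ee_rot: [0.001, -0.255, 0.967, -0.001]
ft_force: [0.5, -0.4, -0.7]
opening: 0.0511
grip_force: 0.0
```

```bash
python3 - <<'E'
from h import *
print(togo([.4415,-.325,.16],-1.0495), ctrl.observe()['joint_positions'].round(2))
E
```

```text
[array([ 4.68, -3.47,  0.66]), array([2.000e-03, 2.000e-03, 3.136e+00]), array([-0.001,  0.001, -0.006])] [-0.23  0.3  -0.31  0.   -0.95 -0.83]
```

Call:
play_rows([
  {"offset":[3,-2,0],"angular":[0,0,0],"grip":0.6},
  {"offset":[4.7,-3.5,0],"angular":[0,0,0],"grip":0.6},
  {"offset":[4.7,-3.5,2],"angular":[0,0,0],"grip":0.6},
  {"offset":[4.7,-3.5,4],"angular":[0,0,0],"grip":0.6},
  {"offset":[4.7,-3.5,5],"angular":[0,0,0],"grip":0.6},
  {"offset":[4.7,-3.5,5],"angular":[0,0,0],"grip":0.6},
  {"offset":[4.7,-3.5,5],"angular":[0,0,0],"grip":0.6},
  {"offset":[4.7,-3.5,5],"angular":[0,0,0],"grip":0.6},
  {"offset":[4.7,-3.5,5],"angular":[0,0,0],"grip":0.6},
  {"offset":[4.7,-3.5,5],"angular":[0,0,0],"grip":0.6},
])

```text
time_s: 29.5
ee_pos: [0.4429, -0.3238, 0.116]
ee_rot: [0.001, -0.258, 0.966, -0.0]
ft_force: [-0.3, -0.3, 0.6]
opening: 0.0517
grip_force: 0.0
```

```bash
python3 - <<'E'
from h import *
print(togo([.4415,-.325,.046],-1.0495))
cm,im=snap("wrist"); p=proj(cm,[[.4415,-.325,.066],[.4426,-.3247,.017]]); print(p)
h,s,v=cv2.split(cv2.cvtColor(im,cv2.COLOR_BGR2HSV)); g=im[:,:,1]
u0,v0=p[0].astype(int); cv2.imwrite("pics/w9.png",cv2.resize(im[max(0,v0-110):v0+90,u0-100:u0+100],None,fx=3,fy=3)); print(u0-100,max(0,v0-110))
import pickle; pickle.dump(cm,open("w9.pkl","wb"))
E
```

```text
[array([ 0.19, -0.02,  7.  ]), array([1.000e-03, 2.000e-03, 3.141e+00]), array([-0.001,  0.001, -0.   ])]
[[262.16720604 216.93158086]
 [261.46975497 193.97780852]]
162 106
```

View pics/w9.png

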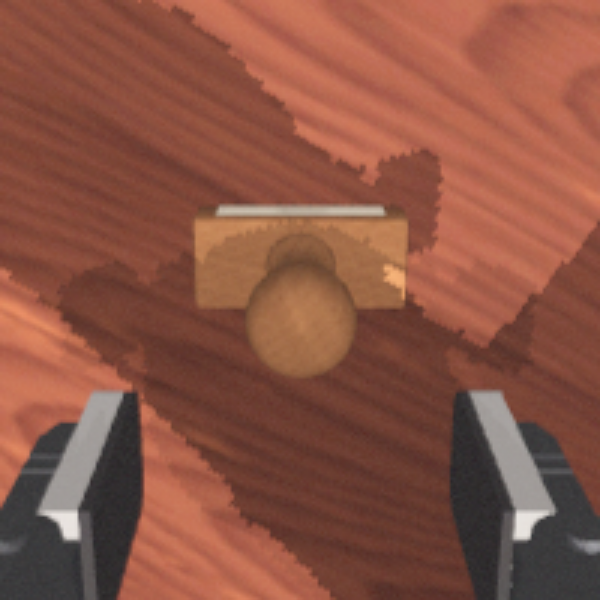

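The stamp's base is square to the jaws, centred at (262,193.5) against a predicted (261.5,194). I'm going in.

Call:
play_rows([
  {"offset":[0.1,0,2],"angular":[0,0,0],"grip":0.6},
  {"offset":[0.1,0,4],"angular":[0,0,0],"grip":0.6},
  {"offset":[0.1,0,6],"angular":[0,0,0],"grip":0.6},
  {"offset":[0.1,0,7],"angular":[0,0,0],"grip":0.6},
  {"offset":[0.1,0,7],"angular":[0,0,0],"grip":0.6},
  {"offset":[0.1,0,7],"angular":[0,0,0],"grip":0.1},
  {"offset":[0.1,0,7],"angular":[0,0,0],"grip":0.1},
  {"offset":[0.1,0,7],"angular":[0,0,0],"grip":0.1},
  {"offset":[0.1,0,7],"angular":[0,0,0],"grip":0.1},
  {"offset":[0.1,0,7],"angular":[0,0,0],"grip":0.1},
])

```text
time_s: 30.55
ee_pos: [0.4424, -0.3245, 0.0464]
ee_rot: [0.001, -0.258, 0.966, -0.001]
ft_force: [-1.3, 0.9, 6.1]
opening: 0.0206
grip_force: 58.8
```

Call:
play_rows([
  {"offset":[0,0,0],"angular":[0,0,0],"grip":0.1},
  {"offset":[0,0,-1],"angular":[0,0,0],"grip":0.1},
  {"offset":[0,0,-3],"angular":[0,0,0],"grip":0.1},
  {"offset":[0,0,-6],"angular":[0,0,0],"grip":0.1},
  {"offset":[0,0,-9],"angular":[0,0,0],"grip":0.1},
  {"offset":[0,0,-12],"angular":[0,0,0],"grip":0.1},
  {"offset":[0,0,-14],"angular":[0,0,0],"grip":0.1},
  {"offset":[0,0,-14],"angular":[0,0,0],"grip":0.1},
  {"offset":[0,0,-14],"angular":[0,0,0],"grip":0.1},
  {"offset":[0,0,-14],"angular":[0,0,0],"grip":0.1},
])

```text
time_s: 31.55
ee_pos: [0.4407, -0.3238, 0.1839]
ee_rot: [-0.001, -0.257, 0.966, 0.001]
ft_force: [0.4, -1.0, -0.7]
opening: 0.0211
grip_force: 58.7
```

```bash
python3 - <<'E'
from h import *
c,s=np.cos(.2692),np.sin(.2692)
x,y=.0935,.0345
print(togo([.5577+x*c-y*s,.1387+x*s+y*c,.18],.2692), ctrl.observe()['joint_positions'].round(2))
E
```

```text
[array([-43.06,  35.33,   0.41]), array([ 0.   , -0.003,  1.822]), array([ 0.003,  0.   , -1.32 ])] [-0.34  0.3  -0.26 -0.   -1.01 -0.71]
```

Call:
play_rows([
  {"offset":[-2,1.6,0],"angular":[0,0,-0.1],"grip":0.1},
  {"offset":[-5,4.1,0],"angular":[0,0,-0.23],"grip":0.1},
  {"offset":[-8.2,6.7,0],"angular":[0,0,-0.36],"grip":0.1},
  {"offset":[-11.5,9.4,0],"angular":[0,0,-0.49],"grip":0.1},
  {"offset":[-15,12.3,0],"angular":[0,0,-0.62],"grip":0.1},
  {"offset":[-18.5,15.2,0],"angular":[0,0,-0.75],"grip":0.1},
  {"offset":[-22,18,0],"angular":[0,0,-0.88],"grip":0.1},
  {"offset":[-25.5,20.9,0],"angular":[0,0,-1.01],"grip":0.1},
  {"offset":[-29,23.8,0],"angular":[0,0,-1.14],"grip":0.1},
  {"offset":[-32,26.3,0],"angular":[0,0,-1.27],"grip":0.1},
])

```text
time_s: 32.55
ee_pos: [0.5882, 0.0651, 0.1835]
ee_rot: [0.001, 0.782, -0.623, -0.001]
ft_force: [0.5, -0.9, -0.0]
opening: 0.0212
grip_force: 58.8
```

```bash
python3 - <<'E'
from h import *
c,s=np.cos(.2692),np.sin(.2692)
x,y=.0935,.0345
print(togo([.5577+x*c-y*s,.1387+x*s+y*c,.15],.2692))
E
```

```text
[array([-11.71,  -7.88,   3.33]), array([-0.   , -0.005,  3.099]), array([ 0.003, -0.   , -0.043])]
```

Call:
play_rows([
  {"offset":[-3,-2,0],"angular":[0,0,-0.05],"grip":0.1},
  {"offset":[-6,-4,0],"angular":[0,0,-0.05],"grip":0.1},
  {"offset":[-9,-6,1],"angular":[0,0,-0.05],"grip":0.1},
  {"offset":[-11,-7.4,2],"angular":[0,0,-0.05],"grip":0.1},
  {"offset":[-11.7,-7.9,3],"angular":[0,0,-0.05],"grip":0.1},
  {"offset":[-11.7,-7.9,3.5],"angular":[0,0,-0.05],"grip":0.1},
  {"offset":[-11.7,-7.9,3.5],"angular":[0,0,-0.05],"grip":0.1},
  {"offset":[-11.7,-7.9,3.5],"angular":[0,0,-0.05],"grip":0.1},
  {"offset":[-11.7,-7.9,3.5],"angular":[0,0,-0.05],"grip":0.1},
  {"offset":[-11.7,-7.9,3.5],"angular":[0,0,-0.05],"grip":0.1},
])

```text
time_s: 33.55
ee_pos: [0.6401, 0.1938, 0.1513]
ee_rot: [-0.001, 0.796, -0.606, 0.0]
ft_force: [-0.3, -0.3, -0.4]
opening: 0.021
grip_force: 58.7
```

```bash
python3 - <<'E'
from h import *
import pickle
c,s=np.cos(.2692),np.sin(.2692)
x,y=.0935,.0345
print(togo([.5577+x*c-y*s,.1387+x*s+y*c,.0524],.2692))
cm,im=snap("wrist"); cv2.imwrite("pics/w10.png",im); pickle.dump(cm,open("w10.pkl","wb"))
E
```

```text
[array([-0.33,  0.08,  9.89]), array([1.000e-03, 2.000e-03, 3.141e+00]), array([-0.001,  0.   , -0.   ])]
```

View pics/w10.png

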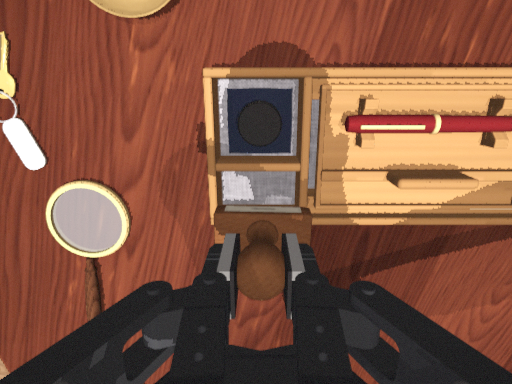

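The bottle stands centred in its well. The stamp hangs near the oblong well, whose inner rim is u≈217–300 with its divider edge at v≈170. The stamp's base spans u≈215–310 with its lower edge at about v 208.

```bash
python3 - <<'E'
from h import *
import pickle
cm=pickle.load(open("w10.pkl","rb"))
def loc(p): 
    d=p[:,:2]-[.5577,.1387]; c,s=np.cos(.2692),np.sin(.2692); return np.c_[d@[c,s],d@[-s,c]]*1000
print("well rim L,R,div; far wall outer",loc(ray(cm,[[217,185],[299,185],[260,170],[260,68],[260,158]],.04)).round(1))
print("base top corners",loc(ray(cm,[[215,212],[310,212]],.122)).round(1))
print("base bottom -y edge",loc(ray(cm,[[225,208],[302,208]],.105)).round(1))
print("tcp",loc(ctrl.observe()['ee_pos'][None]))
E
```

```text
well rim L,R,div; far wall outer [[128.7  26.6]
 [ 61.8  26.6]
 [ 93.6  14. ]
 [ 93.5 -62.6]
 [ 93.6   4.2]]
base top corners [[118.5  17.5]
 [ 65.5  17.5]]
base bottom -y edge [[115.   21.6]
 [ 67.7  21.6]]
tcp [[94.13359028 31.33354244]]
```

Call:
play_rows([
  {"offset":[-0.38,-0.2,1.5],"angular":[0,0,0],"grip":0.1},
  {"offset":[-0.38,-0.2,3],"angular":[0,0,0],"grip":0.1},
  {"offset":[-0.38,-0.2,4.5],"angular":[0,0,0],"grip":0.1},
  {"offset":[-0.38,-0.2,6],"angular":[0,0,0],"grip":0.1},
  {"offset":[-0.38,-0.2,7.5],"angular":[0,0,0],"grip":0.1},
  {"offset":[-0.38,-0.2,8.7],"angular":[0,0,0],"grip":0.1},
  {"offset":[-0.38,-0.2,9.4],"angular":[0,0,0],"grip":0.1},
  {"offset":[-0.38,-0.2,9.75],"angular":[0,0,0],"grip":0.1},
  {"offset":[-0.38,-0.2,9.75],"angular":[0,0,0],"grip":0.1},
  {"offset":[-0.38,-0.2,9.75],"angular":[0,0,0],"grip":0.1},
])

```text
time_s: 34.6
ee_pos: [0.6413, 0.1989, 0.0533]
ee_rot: [-0.001, 0.796, -0.605, 0.0]
ft_force: [-0.2, 0.5, -0.3]
opening: 0.0206
grip_force: 58.8
```

Nothing jammed: the force is about 0 and the height is right. Next I'll release and retreat.

Call:
play_rows([
  {"offset":[0,0,0.1],"angular":[0,0,0],"grip":0.1},
  {"offset":[0,0,0.1],"angular":[0,0,0],"grip":0.1},
  {"offset":[0,0,0.1],"angular":[0,0,0],"grip":0.5},
  {"offset":[0,0,0.1],"angular":[0,0,0],"grip":0.5},
  {"offset":[0,0,0.1],"angular":[0,0,0],"grip":0.5},
  {"offset":[0,0,-1],"angular":[0,0,0],"grip":0.5},
  {"offset":[0,0,-5],"angular":[0,0,0],"grip":0.5},
  {"offset":[0,0,-10],"angular":[0,0,0],"grip":0.5},
  {"offset":[-3,2,-14],"angular":[0,0,0],"grip":0.5},
  {"offset":[-6,4,-16],"angular":[0,0,0],"grip":0.5},
])

```text
time_s: 35.6
ee_pos: [0.5877, 0.2461, 0.2175]
ee_rot: [-0.003, 0.795, -0.606, 0.001]
ft_force: [-0.1, 1.4, 0.6]
opening: 0.0426
grip_force: 0.0
```

Call:
play_rows([
  {"offset":[-2,2,0],"angular":[0,0,0],"grip":0.5},
  {"offset":[-2,2,0],"angular":[0,0,0],"grip":0.5},
  {"offset":[-2,2,0],"angular":[0,0,0],"grip":0.5},
  {"offset":[-2,2,0],"angular":[0,0,0],"grip":0.5},
  {"offset":[-2,2,0],"angular":[0,0,0],"grip":0.5},
  {"offset":[-2,2,0],"angular":[0,0,0],"grip":0.5},
  {"offset":[-2,2,0],"angular":[0,0,0],"grip":0.5},
  {"offset":[-2,2,0],"angular":[0,0,0],"grip":0.5},
  {"offset":[-2,2,0],"angular":[0,0,0],"grip":0.5},
  {"offset":[-2,2,0],"angular":[0,0,0],"grip":0.5},
])

```text
time_s: 36.6
ee_pos: [0.5618, 0.2597, 0.2128]
ee_rot: [0.0, 0.796, -0.606, 0.0]
ft_force: [-0.8, 0.4, -0.7]
opening: 0.0422
grip_force: 0.0
```

```bash
python3 - <<'E'
from h import *
import pickle
cm,im=snap("wrist"); cv2.imwrite("pics/w11.png",im); pickle.dump(cm,open("w11.pkl","wb"))
cm,im=snap("scene"); cv2.imwrite("pics/s2.png",im)
E
```

```text
(no output)
```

View pics/w11.png

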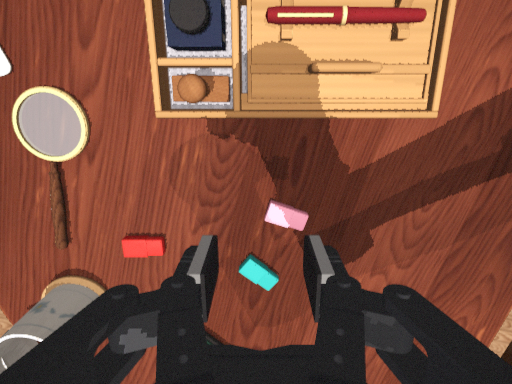

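All five are in place: bottle (188,20), stamp (192,88), pen u 266–425 in both rests, and the tray level. One numeric check of the pen against the tray remains, then I hand in.

```bash
python3 - <<'E'
from h import *
import pickle
cm=pickle.load(open("w11.pkl","rb"))
def loc(p): 
    d=p[:,:2]-[.5577,.1387]; c,s=np.cos(.2692),np.sin(.2692); return np.c_[d@[c,s],d@[-s,c]]*1000
print("pen ends",loc(ray(cm,[[266,15],[426,15]],.049)).round(1))
print("tray ends",loc(ray(cm,[[246,85],[430,85]],.039)).round(1))
print("tray +y rim, wall inner",loc(ray(cm,[[330,108],[330,112]],.039)).round(1))
print("knob",loc(ray(cm,[192,88],.06)).round(1),"cap",loc(ray(cm,[188,12],.063)).round(1))
E
```

```text
pen ends [[  30.4  -23.3]
 [-104.9  -23.3]]
tray ends [[  48.5   32.8]
 [-122.6   32.8]]
tray +y rim, wall inner [[-31.   53.5]
 [-31.2  57.2]]
knob [[94.5 35.5]] cap [[ 93.3 -22.6]]
```

```bash
python3 -c "
from bench import ctrl
print(ctrl.close_job())"
```

```text
the job is handed in; nothing more can be done
None
```

I packed the organiser and handed the job in at about 37 s of the 122 s allowed; the hand-in gave no verdict. In the last picture the pen lay in both rests of the seated tray, and the bottle and stamp stood in their own wells. I saw the eraser in the trough before the tray covered it, and I did not re-measure the stapler or the clip dish at the end.

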